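# Load a test cassette under the reader head

## Robot

A 6-joint arm with a two-finger parallel gripper is mounted at the origin on the work surface. World frame = base frame: x ahead of the robot, y to its left, z up, the work surface at z = 0. Lengths are in mm, angles in rad, forces in N, time in s.
With the tool pointing down it reaches from about 275 to 1000 mm from the base axis. Payload 8.4 kg.
Tool frame: the origin (TCP) lies midway between the tips of the shut fingers; the grasp point (between the pads) lies grip_depth behind it (grip_depth is the distance from the TCP to the grasp point, in mm); z points along the fingers, y is the line along which they close (so a half turn about z gives the same grasp; the last joint's range is limited). The gripper opens to 85 mm and grips with 20 to 120 N. Pads are 22 mm wide; open, the fingers measure 114 mm over their backs; the gripper's body (76 mm by 85 mm) begins 54 mm behind the grasp point. The pads swing forward as they close: fully open they stand 13 mm farther back than shut.
Start: joints at [1.14, 0.353, 1.633, -0, 1.155, -0.002], TCP at [259.861, 568.419, 231.281] pointing down, gripper open.
Joint ranges: [-2.63, 2.63], [-0.92, 2.1], [0.06, 2.66], [-1.3, 4.44], [0, 2.69], [-3.02, 3.02]. Speed limits (rad/s): [2.22, 2.22, 2.79, 3.14, 3.14, 3.14].

## Interface

Orientations are given as [roll, pitch, yaw] about the fixed x, y, z axes, in that order (R = Rz(yaw) Ry(pitch) Rx(roll)).
In Python, from rig import * gives the robot as it stands.
- The arm moves only by the shell command python3 -m creep 'ROWS' [FORCE]. ROWS is JSON, a list of rows, each an object of numbers: "x", "y", "z": the shift along the tool's x, y, z in mm; "rx", "ry", "rz": the turn, a rotation vector about the tool's x, y, z in rad; "hand": the finger opening in mm, from 0 to 85.4. A call has 1 to 20 rows; each row shifts and turns the commanded pose from where the row before left it, along the tool's axes as they then stand; what a row does not reach is not made up. A row lasts 1/8 s, in which the tool goes at most 62.5 mm and 10.7 degrees, less where a joint would pass 70% of its speed; a pose out of reach is approached as far as the arm can. A call with a gripper value outside its range is refused whole. The fingers move at their own pace and stop on an object; FORCE is the grip in N (left out, the last holds). Time passes only in rows, so rows that do not move let the fingers close. It gives the time, the measured TCP pose, the force, the opening and the grip force at its end, in the units of the state.
- sense(): the state, without advancing time (a new reading comes with each control period).
- grab_frame(name): name is "scene" or "top"; returns the picture (400x640x3 uint8, red, green, blue); there is no depth.
- get_calibration(name): a dict with "K" (3x3 intrinsics, pixels), "R" (3x3) and "t" (3): a world point X has camera coordinates R X + t. Camera axes: x right, y down, z forward; pixel columns grow to the right and rows downward; lengths in mm; the calibration is good to about 2 mm. A picture is of the moment at which its call begins. get_calibration takes no time and is no camera call.
- sign_off(): hands the job in; it is judged then, once.
The state is a dict: "clock": time; "qpos": joint angles; "qvel": joint speeds; "joint_efforts": joint torques, N m; "eef_pos": TCP position; "tcp_rot": TCP orientation; "contact_force": force on the tool from outside, world axes, zero at the start; "wrist_torque": the same for the moment, N m; "opening": opening from 0.0 (shut) to 1.0 (fully open); "grasp_force": force on a finger pad.
Only numpy, scipy, OpenCV 4.12 (cv2) and the standard library are available. Lean on these libraries where they do the work, as an engineer would, in place of code of your own. Each camera call takes 0.05 s, during which the arm holds its last target. There are 200 camera calls.

## Task

Load the orange test cassette into the reader: lay it flat in the open loading bay in front of the reader head, notched end towards the head, and let go of it. Then push it under the head until it is fully home, with its notch over the brass key and its end against the blue stop. Do not knock the reader head, and leave the blue cassette and the other things on the bench where they are.

Things in the scene. Friction and masses are not known exactly. Their poses are not given: they have to be found in the camera images.
- reader: Fixed bench reader: grey deck 325 x 125 mm, top 12 mm above the bench, crossed by a white head. Origin on the bench below the middle of the head; x is the loading direction (roughly to the robot's left), y across, z up. Deck from x = -240 to +85 mm; open loading bay x = -240 to -30. Blue end stop, 24 mm high above the deck, its face at x = +55.
- bay (a point): Loading bay, on the deck's top, at reader x = -135, y = 0 mm; axes as the reader. A cassette laid with its centre above this point lies wholly in the bay. Two aluminium rails, 6 mm above the deck, 8 mm wide: 79 mm between inner faces at reader x = -235, narrowing evenly to 63 mm at x = -75, then straight, 63 mm apart, to x = +56.
- home (a point): Where the cassette's centre is when fully home: reader x = -25, y = 0, z = +23 mm (11 mm above the deck); axes as the reader. The last 75 mm of the cassette then stay out in front of the head.
- key_tip (a point): Tip of the fixed brass key, at reader x = +35, y = +12 mm, half-way up the key: 11 mm wide, 16 mm high, standing on the deck, rounded tip, reaching 20 mm back from the end stop towards the bay. It fits the cassette's notch; a cassette put in the wrong way round meets it and stops 20 mm short.
- reader_head: The reader's head, fixed to the deck, same origin and axes as the reader: a white block 60 mm along x (x = -30 to +30 mm), 125 mm across, from 40 to 115 mm above the bench, on posts at |y| over 40 mm. The headroom above the deck is 28 mm.
- cassette_center (a point): Centre (half-way up) of the orange test cassette: a loose flat block 160 mm long (x), 60 mm wide (y), 22 mm high (z), about 0.2 kg, four dark windows in a white strip on its top. It starts flat on the bench. Its +x end has the notch.
- cassette_notch (a point): Middle of the notch of the orange cassette, 69 mm ahead of its centre along its x and 12 mm to its +y side: a slot 16 mm wide, 22 mm deep, cut through its full height and open at the +x end. Same axes as the cassette.
- cassette: The orange cassette itself; origin at the centre of its underside, axes as above.
- spare: A blue cassette of the same shape, lying beside the orange one (which is where varies); origin at the centre of its underside. It is to stay where it is.
- sharps_tub: Yellow tub with red lid, 96 mm across, 100 mm high; origin under its centre. Bystander.
- reagent_jar: Amber jar, 64 mm across, 100 mm high; origin under its centre. Bystander.
- tip_box: Clear box of pipette tips, 85 x 120 x 58 mm; origin under its centre. Bystander.
- timer: White timer, 70 x 70 x 24 mm; origin under its centre. Bystander.
- pipette: White hand pipette lying on the bench, about 250 mm long, 28 mm wide, 24 mm high; origin under the middle of its body. Bystander.

How it is judged:
By the outcome, as a careful person would: the job done as asked, in the order asked, and still so for the second after the job is handed in, with the robot touching nothing.
It also fails if it takes over 51 s, if anything falls off the work surface, if the arm or the gripper's body presses on something with over 40 N, if the wrist force passes 120 N, or if a joint passes its speed limit or range.

## Working session

There is one attempt and no reset: what is moved stays moved. The work goes in short steps, Python scripts to look and compute and a shell command to move; the robot and the scene stay as the last step left them, time stands still between calls to the robot, and variables do not carry over. Pictures are saved under pics/ and viewed, at most 10 in all, crops included, and the job is handed in when it is done.

```bash
mkdir -p pics
python3 - <<'E'
from rig import *
import cv2
for n in("scene","top"):
    f=grab_frame(n); cv2.imwrite(f"pics/{n}0.png",f[:,:,::-1]); c=get_calibration(n); print(n,c)
print(sense())
E
```

```text
scene {'K': array([[448.31712406,   0.        , 319.65119975],
       [  0.        , 448.31712406, 206.94144072],
       [  0.        ,   0.        ,   1.        ]]), 'R': array([[ 0.10398354,  0.99443853,  0.01671627],
       [ 0.71109332, -0.06258354, -0.70030678],
       [-0.69536588,  0.08470721, -0.71364626]]), 't': array([ -77.40838995, -328.24597748, 1681.74515157])}
top {'K': array([[374.86478502,   0.        , 320.4761818 ],
       [  0.        , 374.86478502, 203.42417991],
       [  0.        ,   0.        ,   1.        ]]), 'R': array([[ 0.00905268, -0.99979136,  0.01831099],
       [-0.99729284, -0.01036334, -0.07279836],
       [ 0.07297294, -0.0176024 , -0.99717857]]), 't': array([3.34029733e-01, 5.07297547e+02, 1.35954745e+03])}
{'clock': 0.1, 'qpos': array([ 1.13961552e+00,  3.53596078e-01,  1.63403562e+00, -2.22032378e-05,
        1.15520349e+00, -2.40964644e-03]), 'qvel': array([-1.37670558e-03, -2.00427832e-03, -6.66468406e-04, -9.15951918e-04,
       -1.30148681e-03,  3.68962686e-05]), 'joint_efforts': array([-1.17582855e-03, -6.06355405e+01, -3.42816353e+01, -8.29510668e-05,
        4.02518504e-03, -8.80078517e-06]), 'eef_pos': array([259.68416424, 568.04059584, 230.63635147]), 'tcp_rot': array([-3.14035007e+00,  1.73079518e-05,  2.71283048e+00]), 'contact_force': array([-0.47036416,  0.43114663,  0.55960583]), 'wrist_torque': array([0.01440417, 0.0711046 , 0.01162095]), 'grasp_force': 0.0, 'opening': 0.9993900248702863}
```

View pics/top0.png

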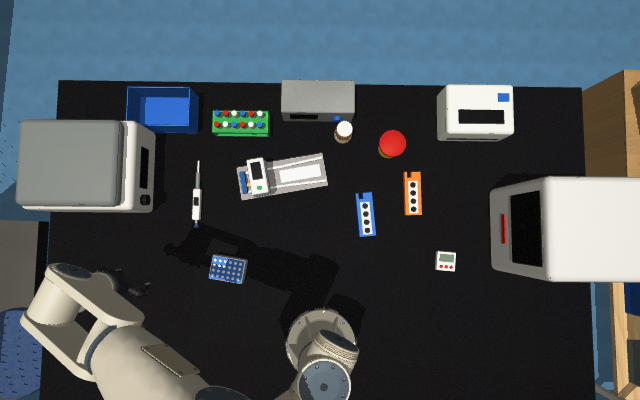

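View pics/scene0.png

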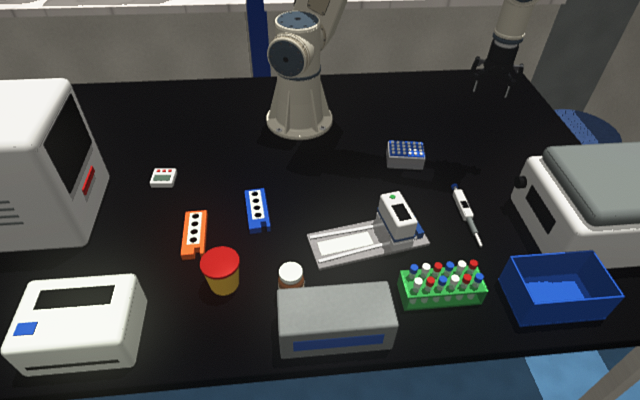

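The top view shows the orange cassette at (413,193) with its notch apparently at the far end (408,174), the blue one at (366,214), the reader deck from (327,168) to (238,190) and its head at (258,176). The scene view matches this: orange (194,233), tub (221,270) close by.

```bash
cat > h.py <<'E'
from rig import *
import numpy as np, cv2
def ray(cam,uv,z):
    c=get_calibration(cam); uv=np.atleast_2d(np.float64(uv))
    d=np.c_[uv,np.ones(len(uv))]@np.linalg.inv(c["K"]).T@c["R"]; o=-c["R"].T@c["t"]
    return o+d*((z-o[2])/d[:,2])[:,None]
def proj(cam,X):
    c=get_calibration(cam); p=(np.atleast_2d(X)@c["R"].T+c["t"])@c["K"].T
    return p[:,:2]/p[:,2:]
E
python3 - <<'E'
from h import *
t=cv2.imread("pics/top0.png"); s=cv2.imread("pics/scene0.png")
a=cv2.resize(t[145:205,230:335],None,fx=7,fy=7,interpolation=cv2.INTER_CUBIC)
b=cv2.resize(t[165:245,345:435],None,fx=6,fy=6,interpolation=cv2.INTER_CUBIC)
cv2.imwrite("pics/a.png",a)
c=cv2.resize(s[180:275,175:305],None,fx=5,fy=5,interpolation=cv2.INTER_CUBIC)[:,:400]
c=cv2.resize(s[200:265,175:215],None,fx=7.3,fy=7.3,interpolation=cv2.INTER_CUBIC)
b=cv2.copyMakeBorder(b,0,0,0,0,cv2.BORDER_CONSTANT);c=cv2.resize(c,(250,480))
cv2.imwrite("pics/b.png",np.hstack([b,c]))
for cam,im in(("top",t),("scene",s)):
    h=cv2.cvtColor(im,cv2.COLOR_BGR2HSV)
    m=cv2.inRange(h,(5,150,80),(20,255,255)); n,_,st,_=cv2.connectedComponentsWithStats(m); print(cam,[list(x) for x in st[1:] if x[4]>60])
    if cam=="top":
        m[:, :395]=0; cs,_=cv2.findContours(m,0,2); k=max(cs,key=cv2.contourArea)
        r=cv2.minAreaRect(ray(cam,k.reshape(-1,2),22)[:,:2].astype(np.float32)); print(r)
E
```

```text
top [[np.int32(403), np.int32(171), np.int32(19), np.int32(45), np.int32(446)]]
((549.7151489257812, -332.910888671875), (163.339599609375, 66.03477478027344), 1.5020827054977417)
scene [[np.int32(180), np.int32(210), np.int32(28), np.int32(50), np.int32(665)]]
```

View pics/a.png

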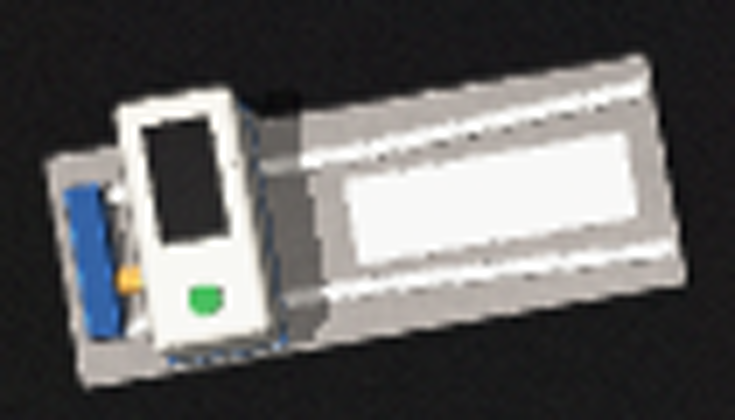

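View pics/b.png

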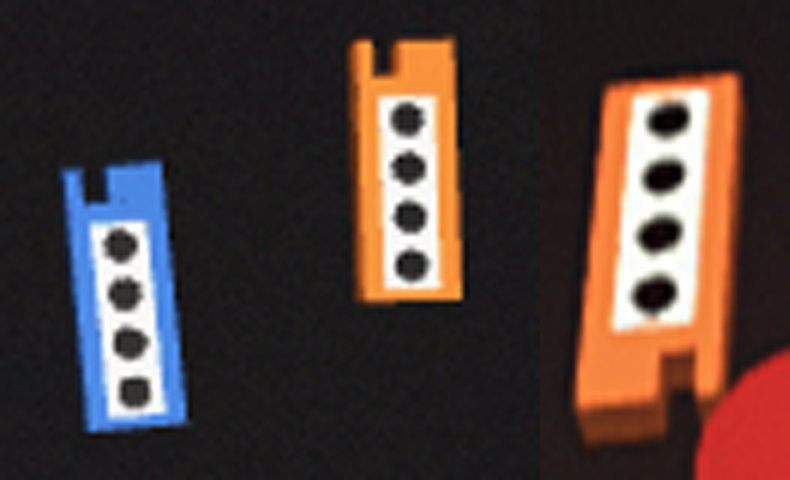

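The crops show the orange top face from about (358..455,39) to (365..462,300), with the notch at the far left, so its +x points away from the robot. The deck corners are near (645,55), (687,285), (80,385) and (45,158), with the key at (130,280) on the robot's side.

Run:
```python
from h import *
import rig; print([k for k in dir(rig) if k[0]!='_'])
print("cam",ray("top",[[0,0]],1e-9)[0], -get_calibration("top")["R"].T@get_calibration("top")["t"])
f=lambda p,s,o:(np.float64(p)+.5)/s-.5+o
t=cv2.imread("pics/top0.png"); h=cv2.cvtColor(t,cv2.COLOR_BGR2HSV)
o=ray("top",f([[358,39],[455,38],[462,300],[365,301]],6,[345,165]),22); print("orange",o.round(1).tolist(),o.mean(0)); 
d=o[:2].mean(0)-o[2:].mean(0); print("len",np.hypot(*d[:2]),"yaw",np.arctan2(d[1],d[0]))
# window holes
w=ray("top",f([[407,119],[408,168],[410,217],[412,265]],6,[345,165]),22); d=w[0]-w[3]; print("win mid",w.mean(0),"yaw",np.arctan2(d[1],d[0]))
D=ray("top",f([[645,55],[687,285],[80,385],[45,158]],7,[230,145]),12)
d=D[2:].mean(0)-D[:2].mean(0); L=np.hypot(*d[:2]); u=d/L; print("deck",D.round(1).tolist(),L,np.hypot(*(D[0]-D[1])[:2]),"yaw",np.arctan2(d[1],d[0]))
m=D.mean(0); O=m+u*77.5; print("origin",O,"bay",O-135*u)
# label on deck
l=ray("top",f([[343,182],[628,133],[637,213],[360,265]],7,[230,145]),12);print("label",l.mean(0),np.linalg.norm(l[0]-l[1]),"rx",(l.mean(0)-O)@u, "ry",(l.mean(0)-O)@np.array([-u[1],u[0],0]))
lo=(l[0]+l[3]-l[1]-l[2]); print("yaw",np.arctan2(lo[1],lo[0]))
for r in([[647,85],[300,162]],[[672,245],[330,292]]):
  q=ray("top",f(r,7,[230,145]),18)-O; print("rail",q@u,q@np.array([-u[1],u[0],0]))
```

```text
['MotionError', 'get_calibration', 'grab_frame', 'grip_depth', 'sense', 'sign_off']
cam [1.27438240e+03 1.23533391e+03 9.99989425e-10] [ 406.71101257   29.52255187 1392.6358994 ]
orange [[630.4, -304.0, 22.0], [631.7, -364.2, 22.0], [469.7, -366.8, 22.0], [468.5, -307.1, 22.0]] [ 550.09721429 -335.56236277   22.        ]
len 161.9438887158384 yaw 0.017730580134050673
win mid [ 535.75388169 -334.96506751   22.        ] yaw 0.0253011467226826
deck [[698.5, 2.3, 12.0], [575.5, -21.1, 12.0], [518.9, 297.9, 12.0], [639.2, 319.3, 12.0]] 323.2732328529796 125.27991638310637 yaw 1.750918969557656
origin [594.1571973  225.85770155  12.        ] bay [618.34247881  93.04176818  12.        ]
label [620.61995571  82.60017942  12.        ] 153.3912480980668 rx -145.68067241873752 ry -0.37001820396121216
yaw 1.7621947867179268
rail [-236.6379945   -49.00503236] [-45.3626123  -35.36900984]
rail [-235.07983746  -53.40906475] [41.05589086 35.40104621]
```

```bash
python3 -c "
import rig;print(rig.grip_depth)"; python3 -m creep '[{"x":-40,"y":-43.8},{"x":-40,"y":-43.8},{"x":-40,"y":-43.8},{"x":-40,"y":-43.8},{"x":-40,"y":-43.8},{"x":-40,"y":-43.8},{"x":-40,"y":-43.8},{"x":-40,"y":-43.8},{"x":-40,"y":-43.8},{"x":-40,"y":-43.8},{"x":-40,"y":-43.8},{"x":-40,"y":-43.8},{"x":-40,"y":-43.8},{"x":-40,"y":-43.8},{"x":-40,"y":-43.8},{"x":-40,"y":-43.8}]'
python3 -m creep '[{"rz":0.18,"z":7},{"rz":0.18,"z":7},{"rz":0.18,"z":7},{"rz":0.18,"z":7},{"rz":0.18,"z":7},{"rz":0.18,"z":7},{"rz":0.18,"z":7},{"rz":0.18,"z":7},{"rz":0.18,"z":7},{"rz":0.18,"z":7},{"rz":0.18,"z":7},{"rz":0.18,"z":7},{"rz":0.18,"z":7},{"rz":0.18,"z":7},{"rz":0.17,"z":7},{}]'
```

```text
18.700000000000003schema error: expected keys x, y, z, rx, ry, rz, hand
schema error: expected keys x, y, z, rx, ry, rz, hand
```

```bash
python3 -m creep '[{"x":-40,"y":-43.8,"z":0,"rx":0,"ry":0,"rz":0,"hand":85},{"x":-40,"y":-43.8,"z":0,"rx":0,"ry":0,"rz":0,"hand":85},{"x":-40,"y":-43.8,"z":0,"rx":0,"ry":0,"rz":0,"hand":85},{"x":-40,"y":-43.8,"z":0,"rx":0,"ry":0,"rz":0,"hand":85},{"x":-40,"y":-43.8,"z":0,"rx":0,"ry":0,"rz":0,"hand":85},{"x":-40,"y":-43.8,"z":0,"rx":0,"ry":0,"rz":0,"hand":85},{"x":-40,"y":-43.8,"z":0,"rx":0,"ry":0,"rz":0,"hand":85},{"x":-40,"y":-43.8,"z":0,"rx":0,"ry":0,"rz":0,"hand":85},{"x":-40,"y":-43.8,"z":0,"rx":0,"ry":0,"rz":0,"hand":85},{"x":-40,"y":-43.8,"z":0,"rx":0,"ry":0,"rz":0,"hand":85},{"x":-40,"y":-43.8,"z":0,"rx":0,"ry":0,"rz":0,"hand":85},{"x":-40,"y":-43.8,"z":0,"rx":0,"ry":0,"rz":0,"hand":85},{"x":-40,"y":-43.8,"z":0,"rx":0,"ry":0,"rz":0,"hand":85},{"x":-40,"y":-43.8,"z":0,"rx":0,"ry":0,"rz":0,"hand":85},{"x":-40,"y":-43.8,"z":0,"rx":0,"ry":0,"rz":0,"hand":85},{"x":-40,"y":-43.8,"z":0,"rx":0,"ry":0,"rz":0,"hand":85}]'
python3 -m creep '[{"x":0,"y":0,"z":7,"rx":0,"ry":0,"rz":0.18,"hand":85},{"x":0,"y":0,"z":7,"rx":0,"ry":0,"rz":0.18,"hand":85},{"x":0,"y":0,"z":7,"rx":0,"ry":0,"rz":0.18,"hand":85},{"x":0,"y":0,"z":7,"rx":0,"ry":0,"rz":0.18,"hand":85},{"x":0,"y":0,"z":7,"rx":0,"ry":0,"rz":0.18,"hand":85},{"x":0,"y":0,"z":7,"rx":0,"ry":0,"rz":0.18,"hand":85},{"x":0,"y":0,"z":7,"rx":0,"ry":0,"rz":0.18,"hand":85},{"x":0,"y":0,"z":7,"rx":0,"ry":0,"rz":0.18,"hand":85},{"x":0,"y":0,"z":7,"rx":0,"ry":0,"rz":0.18,"hand":85},{"x":0,"y":0,"z":7,"rx":0,"ry":0,"rz":0.18,"hand":85},{"x":0,"y":0,"z":7,"rx":0,"ry":0,"rz":0.18,"hand":85},{"x":0,"y":0,"z":7,"rx":0,"ry":0,"rz":0.18,"hand":85},{"x":0,"y":0,"z":7,"rx":0,"ry":0,"rz":0.18,"hand":85},{"x":0,"y":0,"z":7,"rx":0,"ry":0,"rz":0.18,"hand":85},{"x":0,"y":0,"z":7,"rx":0,"ry":0,"rz":0.17,"hand":85},{"x":0,"y":0,"z":0,"rx":0,"ry":0,"rz":0,"hand":85}]'
```

```text
clock: 2.1
eef_pos: [550.7, -336.9, 230.9]
tcp_rot: [3.141, -0.001, 2.712]
contact_force: [-0.3, 0.4, 0.8]
opening: 0.999
grasp_force: 0.0
clock: 4.1
eef_pos: [550.0, -334.7, 125.4]
tcp_rot: [-3.141, 0.001, 0.024]
contact_force: [0.3, -0.3, 0.4]
opening: 0.997
grasp_force: 0.0
```

```bash
python3 -m creep '[{"x":0,"y":0.5,"z":30,"rx":0,"ry":0,"rz":0,"hand":85},{"x":0,"y":0.5,"z":30,"rx":0,"ry":0,"rz":0,"hand":85},{"x":0,"y":0,"z":30,"rx":0,"ry":0,"rz":0,"hand":85},{"x":0,"y":0,"z":20,"rx":0,"ry":0,"rz":0,"hand":85},{"x":0,"y":0,"z":10,"rx":0,"ry":0,"rz":0,"hand":85},{"x":0,"y":0,"z":0,"rx":0,"ry":0,"rz":0,"hand":85},{"x":0,"y":0,"z":0,"rx":0,"ry":0,"rz":0,"hand":50},{"x":0,"y":0,"z":0,"rx":0,"ry":0,"rz":0,"hand":50},{"x":0,"y":0,"z":0,"rx":0,"ry":0,"rz":0,"hand":50},{"x":0,"y":0,"z":0,"rx":0,"ry":0,"rz":0,"hand":50}]' 50
```

```text
clock: 5.35
eef_pos: [551.3, -336.4, 7.7]
tcp_rot: [3.141, -0.002, 0.023]
contact_force: [-1.0, 1.2, 6.4]
opening: 0.684
grasp_force: 54.2
```

```bash
python3 -m creep '[{"x":0,"y":0,"z":-15,"rx":0,"ry":0,"rz":0,"hand":50},{"x":0,"y":0,"z":-40,"rx":0,"ry":0,"rz":0,"hand":50},{"x":0,"y":0,"z":-50,"rx":0,"ry":0,"rz":0,"hand":50},{"x":0,"y":0,"z":-45,"rx":0,"ry":0,"rz":0,"hand":50},{"x":10,"y":-51.6,"z":0,"rx":0,"ry":0,"rz":0,"hand":50},{"x":10,"y":-51.6,"z":0,"rx":0,"ry":0,"rz":0,"hand":50},{"x":10,"y":-51.6,"z":0,"rx":0,"ry":0,"rz":0,"hand":50},{"x":10,"y":-51.6,"z":0,"rx":0,"ry":0,"rz":0,"hand":50},{"x":10,"y":-51.6,"z":0,"rx":0,"ry":0,"rz":0,"hand":50},{"x":10,"y":-51.6,"z":0,"rx":0,"ry":0,"rz":0,"hand":50},{"x":10,"y":-51.6,"z":0,"rx":0,"ry":0,"rz":0,"hand":50},{"x":10,"y":-51.6,"z":0,"rx":0,"ry":0,"rz":0,"hand":50}]'
python3 -m creep '[{"x":0,"y":0,"z":0,"rx":0,"ry":0,"rz":-0.173,"hand":50},{"x":0,"y":0,"z":0,"rx":0,"ry":0,"rz":-0.173,"hand":50},{"x":0,"y":0,"z":0,"rx":0,"ry":0,"rz":-0.173,"hand":50},{"x":0,"y":0,"z":0,"rx":0,"ry":0,"rz":-0.173,"hand":50},{"x":0,"y":0,"z":0,"rx":0,"ry":0,"rz":-0.173,"hand":50},{"x":0,"y":0,"z":0,"rx":0,"ry":0,"rz":-0.173,"hand":50},{"x":0,"y":0,"z":0,"rx":0,"ry":0,"rz":-0.173,"hand":50},{"x":0,"y":0,"z":0,"rx":0,"ry":0,"rz":-0.173,"hand":50},{"x":0,"y":0,"z":0,"rx":0,"ry":0,"rz":-0.173,"hand":50},{"x":0,"y":0,"z":0,"rx":0,"ry":0,"rz":-0.173,"hand":50},{"x":0,"y":0,"z":20,"rx":0,"ry":0,"rz":0,"hand":50},{"x":0,"y":0,"z":40,"rx":0,"ry":0,"rz":0,"hand":50},{"x":0,"y":0,"z":40,"rx":0,"ry":0,"rz":0,"hand":50},{"x":0,"y":0,"z":0,"rx":0,"ry":0,"rz":0,"hand":50},{"x":0,"y":0,"z":0,"rx":0,"ry":0,"rz":0,"hand":50}]'
python3 - <<'E'
from h import *
t=grab_frame("top")[:,:,::-1]; s=grab_frame("scene")[:,:,::-1]
a=cv2.resize(t[140:205,235:335],None,fx=6,fy=6,interpolation=cv2.INTER_CUBIC)
b=cv2.resize(s[185:275,300:435],(600,400),interpolation=cv2.INTER_CUBIC)
cv2.imwrite("pics/c.png",np.vstack([a[:195*2],b])[:790])
cv2.imwrite("pics/t1.png",t);cv2.imwrite("pics/s1.png",s)
c=np.vstack([cv2.resize(a,(450,292)),cv2.resize(b,(450,300))]);cv2.imwrite("pics/c.png",c)
E
```

```text
clock: 6.85
eef_pos: [621.4, 80.2, 157.5]
tcp_rot: [-3.142, -0.001, 0.023]
contact_force: [0.7, -0.6, -2.4]
opening: 0.684
grasp_force: 54.5
clock: 8.72
eef_pos: [621.6, 78.5, 57.0]
tcp_rot: [3.141, 0.0, 1.751]
contact_force: [0.2, 0.6, -1.2]
opening: 0.69
grasp_force: 55.1
```

View pics/c.png

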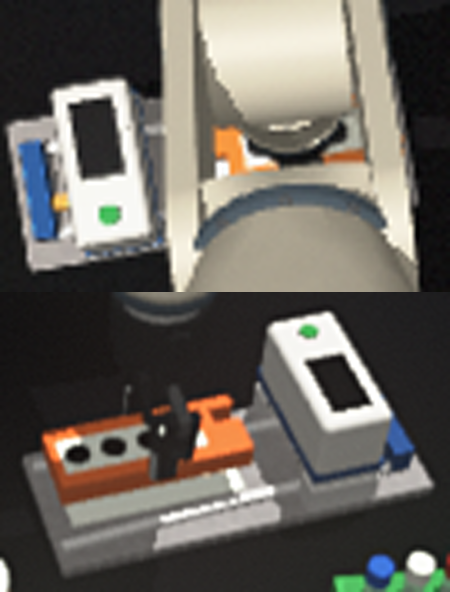

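The cassette is held level above the bay with the notch facing the head. The wrist hides it in the top view, so I'll measure its edges in the scene view against the deck seen by that same camera.

```bash
cat >> h.py <<'E'
O=np.array([594.2,225.9,0]);Y=1.755;U=np.array([np.cos(Y),np.sin(Y),0]);V=np.array([-U[1],U[0],0])
def rd(P): P=np.atleast_2d(P)-O; return np.c_[P@U,P@V].round(1)
def low(m,lo,hi):  # lower boundary of a mask between columns
    u=np.arange(lo,hi); return np.array([[x,np.nonzero(m[:,x])[0].max()+.5] for x in u if m[:,x].any()],float)
E
python3 - <<'E'
from h import *
s0=cv2.imread("pics/scene0.png"); s=cv2.imread("pics/s1.png"); t=cv2.imread("pics/t1.png")
m=cv2.inRange(cv2.cvtColor(s,cv2.COLOR_BGR2HSV),(3,140,50),(20,255,255)); m[:180]=0;m[250:]=0;m[:,:305]=0;m[:,385:]=0
n,l,st,_=cv2.connectedComponentsWithStats(m); m=(np.isin(l,[i for i in range(1,n) if st[i,4]>15])).astype(np.uint8)
x=np.nonzero(m.any(0))[0]; print("cols",x.min(),x.max())
e=low(m,320,374); r=rd(ray("scene",e,49.3)); k=np.polyfit(r[:,0],r[:,1],1); print("near edge y=",np.polyval(k,-150),"slope",k[0]); print(r[::9].tolist())
# end extremes
for c in (x.min(),x.max()):
    v=np.nonzero(m[:,c])[0]; print(c,v.min(),v.max(), rd(ray("scene",[[c,v.max()+.5]],49.3)), rd(ray("scene",[[c,v.min()]],71.3)))
g=(s0.max(2)>70).astype(np.uint8); g[:180]=0;g[270:]=0;g[:,:306]=0;g[:,432:]=0
n,l,st,_=cv2.connectedComponentsWithStats(g); g=(l==1+st[1:,4].argmax()).astype(np.uint8)
e=low(g,325,400); 
for z in(0,12):
    r=rd(ray("scene",e,z)); k=np.polyfit(r[:,0],r[:,1],1); print("deck edge z",z,np.polyval(k,-150),k[0])
print(rd(ray("scene",proj("scene",O+[0,0,12]-240*U-62.5*V),12)),proj("scene",O+[0,0,12]-240*U-62.5*V),proj("scene",O-240*U-62.5*V))
xx=np.nonzero(g.any(0))[0].min();print(xx,np.nonzero(g[:,xx])[0])
# top view: notched front edge pixels
E
```

```text
cols 312 375
near edge y= -27.650611066770615 slope 0.0007887228662157344
[[-225.9, -26.8], [-200.9, -26.8], [-175.7, -26.7], [-145.1, -28.1], [-119.4, -28.0], [-93.4, -28.0]]
312 228 230 [[-229.9   36.6]] [[-232.9   26.5]]
375 230 234 [[-68.6 -23.8]] [[-71.9 -26.1]]
deck edge z 0 -60.15545832757828 -0.0007706289394367136
deck edge z 12 -68.6259851125527 -0.0006652584313550692
[[-240.   -62.5]] [[318.49507545 267.662048  ]] [[318.4281267 270.3787607]]
307 [234 235 236 237]
```

```bash
python3 -m creep '[{"x":0,"y":0,"z":12,"rx":0,"ry":0,"rz":0,"hand":50},{"x":0,"y":0,"z":12,"rx":0,"ry":0,"rz":0,"hand":50},{"x":0,"y":0,"z":6,"rx":0,"ry":0,"rz":0,"hand":50},{"x":0,"y":0,"z":3,"rx":0,"ry":0,"rz":0,"hand":50},{"x":0,"y":0,"z":2,"rx":0,"ry":0,"rz":0,"hand":50},{"x":0,"y":0,"z":0,"rx":0,"ry":0,"rz":0,"hand":50}]'; python3 -m creep '[{"x":0,"y":0,"z":2,"rx":0,"ry":0,"rz":0,"hand":50},{"x":0,"y":0,"z":0,"rx":0,"ry":0,"rz":0,"hand":50}]'
```

```text
clock: 9.57
eef_pos: [621.2, 78.5, 21.3]
tcp_rot: [-3.142, -0.0, 1.753]
contact_force: [0.0, 0.0, -2.0]
opening: 0.69
grasp_force: 55.2
clock: 9.82
eef_pos: [621.5, 78.5, 19.8]
tcp_rot: [3.141, 0.0, 1.753]
contact_force: [1.0, -0.3, 2.4]
opening: 0.683
grasp_force: 55.6
```

```bash
python3 -m creep '[{"x":0,"y":0,"z":0,"rx":0,"ry":0,"rz":0,"hand":80},{"x":0,"y":0,"z":0,"rx":0,"ry":0,"rz":0,"hand":80},{"x":0,"y":0,"z":0,"rx":0,"ry":0,"rz":0,"hand":80},{"x":0,"y":0,"z":-15,"rx":0,"ry":0,"rz":0,"hand":80},{"x":0,"y":0,"z":-35,"rx":0,"ry":0,"rz":0,"hand":80},{"x":0,"y":0,"z":-45,"rx":0,"ry":0,"rz":0,"hand":80},{"x":-50,"y":0,"z":0,"rx":0,"ry":0,"rz":0,"hand":0},{"x":-50,"y":0,"z":0,"rx":0,"ry":0,"rz":0,"hand":0},{"x":-40,"y":0,"z":0,"rx":0,"ry":0,"rz":0,"hand":0},{"x":0,"y":0,"z":0,"rx":0,"ry":0,"rz":0,"hand":0}]'
python3 - <<'E'
from h import *
t=grab_frame("top")[:,:,::-1]; s=grab_frame("scene")[:,:,::-1]
a=cv2.resize(t[140:205,235:335],(450,292),interpolation=cv2.INTER_CUBIC)
b=cv2.resize(s[185:275,300:435],(450,300),interpolation=cv2.INTER_CUBIC)
cv2.imwrite("pics/d.png",np.vstack([a,b]))
E
```

```text
clock: 11.08
eef_pos: [647.1, -61.9, 115.5]
tcp_rot: [3.14, 0.001, 1.75]
contact_force: [-0.9, 1.0, 0.2]
opening: 0.078
grasp_force: 0.0
```

View pics/d.png

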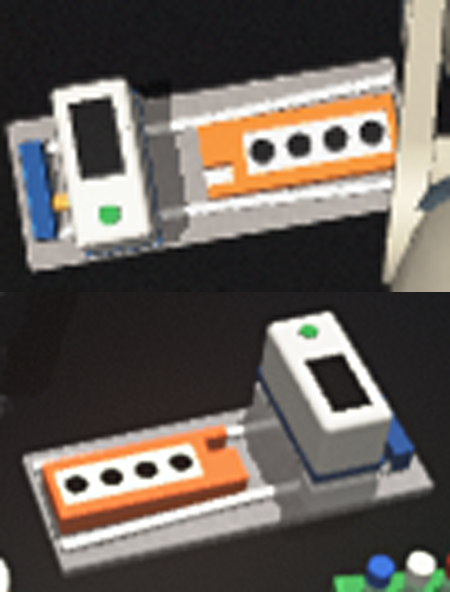

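The cassette lies flat between the rails, notch towards the head, released. I'll check the jar's clearance before lowering behind it.

Run:
```python
from h import *
j=ray("top",[[344,128.5]],100)[0]; print("jar",j, rd(j)); print("tcp",rd(sense()["eef_pos"]))
t=O-252*U; print("wp",t, np.hypot(*(j-t)[:2]))
```

```text
jar [766.08825327 -73.56228858 100.        ] [[-325.9 -114.1]]
tcp [[-290.     0.8]]
wp [640.35726168 -21.83676997   0.        ] 135.95518204027405
```

```bash
python3 -m creep '[{"x":16,"y":0.8,"z":25,"rx":0,"ry":0,"rz":0,"hand":0},{"x":16,"y":0,"z":35,"rx":0,"ry":0,"rz":0,"hand":0},{"x":0,"y":0,"z":25,"rx":0,"ry":0,"rz":0,"hand":0},{"x":0,"y":0,"z":10,"rx":0,"ry":0,"rz":0.0,"hand":0},{"x":0,"y":0,"z":0,"rx":0,"ry":0,"rz":0,"hand":0},{"x":5,"y":0,"z":0,"rx":0,"ry":0,"rz":0,"hand":0},{"x":5,"y":0,"z":0,"rx":0,"ry":0,"rz":0,"hand":0},{"x":5,"y":0,"z":0,"rx":0,"ry":0,"rz":0,"hand":0},{"x":5,"y":0,"z":0,"rx":0,"ry":0,"rz":0,"hand":0}]'
python3 -m creep '[{"x":6,"y":0,"z":0,"rx":0,"ry":0,"rz":0,"hand":0},{"x":6,"y":0,"z":0,"rx":0,"ry":0,"rz":0,"hand":0},{"x":6,"y":0,"z":0,"rx":0,"ry":0,"rz":0,"hand":0},{"x":6,"y":0,"z":0,"rx":0,"ry":0,"rz":0,"hand":0}]'
```

```text
clock: 12.3
eef_pos: [638.3, -7.8, 19.8]
tcp_rot: [3.141, 0.001, 1.753]
contact_force: [0.7, -2.6, 1.4]
opening: -0.001
grasp_force: 1.2
clock: 12.8
eef_pos: [633.5, 16.0, 19.3]
tcp_rot: [3.142, 0.0, 1.753]
contact_force: [0.3, -2.2, 1.7]
opening: -0.001
grasp_force: 1.3
```

```bash
python3 -m creep '[{"x":6,"y":0,"z":0,"rx":0,"ry":0,"rz":0,"hand":0},{"x":6,"y":0,"z":0,"rx":0,"ry":0,"rz":0,"hand":0},{"x":6,"y":0,"z":0,"rx":0,"ry":0,"rz":0,"hand":0},{"x":6,"y":0,"z":0,"rx":0,"ry":0,"rz":0,"hand":0},{"x":6,"y":0,"z":0,"rx":0,"ry":0,"rz":0,"hand":0}]'
python3 -m creep '[{"x":6,"y":0,"z":0,"rx":0,"ry":0,"rz":0,"hand":0},{"x":6,"y":0,"z":0,"rx":0,"ry":0,"rz":0,"hand":0},{"x":6,"y":0,"z":0,"rx":0,"ry":0,"rz":0,"hand":0},{"x":6,"y":0,"z":0,"rx":0,"ry":0,"rz":0,"hand":0},{"x":4,"y":0,"z":0,"rx":0,"ry":0,"rz":0,"hand":0}]'
```

```text
clock: 13.42
eef_pos: [628.0, 45.6, 19.3]
tcp_rot: [-3.142, 0.0, 1.753]
contact_force: [0.7, -3.5, 2.5]
opening: -0.002
grasp_force: 1.3
clock: 14.05
eef_pos: [622.9, 73.2, 19.2]
tcp_rot: [-3.141, -0.0, 1.753]
contact_force: [0.9, -2.8, 1.7]
opening: 0.002
grasp_force: 1.2
```

```bash
python3 -m creep '[{"x":5,"y":0,"z":0,"rx":0,"ry":0,"rz":0,"hand":0},{"x":5,"y":0,"z":0,"rx":0,"ry":0,"rz":0,"hand":0},{"x":4,"y":0,"z":0,"rx":0,"ry":0,"rz":0,"hand":0},{"x":3,"y":0,"z":0,"rx":0,"ry":0,"rz":0,"hand":0}]'
python3 -m creep '[{"x":3,"y":0,"z":0,"rx":0,"ry":0,"rz":0,"hand":0},{"x":3,"y":0,"z":0,"rx":0,"ry":0,"rz":0,"hand":0},{"x":2,"y":0,"z":0,"rx":0,"ry":0,"rz":0,"hand":0},{"x":2,"y":0,"z":0,"rx":0,"ry":0,"rz":0,"hand":0},{"x":2,"y":0,"z":0,"rx":0,"ry":0,"rz":0,"hand":0}]'
```

```text
clock: 14.55
eef_pos: [619.9, 89.7, 19.3]
tcp_rot: [-3.142, -0.0, 1.753]
contact_force: [1.4, -3.6, 1.6]
opening: 0.002
grasp_force: 1.1
clock: 15.18
eef_pos: [617.7, 101.4, 19.3]
tcp_rot: [-3.142, -0.0, 1.753]
contact_force: [0.4, -2.1, 1.2]
opening: -0.002
grasp_force: 1.0
```

```bash
python3 -m creep '[{"x":2,"y":0,"z":0,"rx":0,"ry":0,"rz":0,"hand":0},{"x":2,"y":0,"z":0,"rx":0,"ry":0,"rz":0,"hand":0},{"x":0,"y":0,"z":0,"rx":0,"ry":0,"rz":0,"hand":0}]'; python3 -m creep '[{"x":2,"y":0,"z":0,"rx":0,"ry":0,"rz":0,"hand":0},{"x":0,"y":0,"z":0,"rx":0,"ry":0,"rz":0,"hand":0}]'
```

```text
clock: 15.55
eef_pos: [616.9, 105.5, 19.2]
tcp_rot: [-3.141, -0.0, 1.753]
contact_force: [-0.3, 0.1, 1.2]
opening: 0.001
grasp_force: 0.0
clock: 15.8
eef_pos: [616.5, 107.4, 19.2]
tcp_rot: [-3.141, -0.0, 1.753]
contact_force: [0.4, 0.7, -0.6]
opening: -0.0
grasp_force: 0.0
```

```bash
python3 -m creep '[{"x":2,"y":0,"z":0,"rx":0,"ry":0,"rz":0,"hand":0},{"x":1,"y":0,"z":0,"rx":0,"ry":0,"rz":0,"hand":0}]'; python3 -m creep '[{"x":1,"y":0,"z":0,"rx":0,"ry":0,"rz":0,"hand":0},{"x":1,"y":0,"z":0,"rx":0,"ry":0,"rz":0,"hand":0}]'
```

```text
clock: 16.05
eef_pos: [616.0, 110.2, 19.2]
tcp_rot: [-3.141, -0.0, 1.753]
contact_force: [-0.3, -0.6, -0.9]
opening: 0.001
grasp_force: 0.4
clock: 16.3
eef_pos: [615.8, 111.9, 19.3]
tcp_rot: [3.142, 0.0, 1.753]
contact_force: [2.0, -5.2, -1.2]
opening: -0.001
grasp_force: 2.9
```

```bash
python3 -m creep '[{"x":1,"y":0,"z":0,"rx":0,"ry":0,"rz":0,"hand":0},{"x":0,"y":0,"z":0,"rx":0,"ry":0,"rz":0,"hand":0}]'; python3 -m creep '[{"x":1,"y":0,"z":0,"rx":0,"ry":0,"rz":0,"hand":0},{"x":0,"y":0,"z":0,"rx":0,"ry":0,"rz":0,"hand":0}]'
```

```text
clock: 16.55
eef_pos: [615.9, 111.9, 19.3]
tcp_rot: [3.141, 0.002, 1.753]
contact_force: [1.7, -7.4, -0.6]
opening: 0.003
grasp_force: 4.0
clock: 16.8
eef_pos: [615.9, 112.0, 19.4]
tcp_rot: [3.141, 0.003, 1.754]
contact_force: [2.9, -12.9, -0.7]
opening: 0.001
grasp_force: 6.7
```

```bash
python3 -m creep '[{"x":1.5,"y":0,"z":0,"rx":0,"ry":0,"rz":0,"hand":0},{"x":0,"y":0,"z":0,"rx":0,"ry":0,"rz":0,"hand":0}]'; python3 -m creep '[{"x":-5,"y":0,"z":0,"rx":0,"ry":0,"rz":0,"hand":0},{"x":-20,"y":0,"z":0,"rx":0,"ry":0,"rz":0,"hand":0},{"x":-30,"y":0,"z":-20,"rx":0,"ry":0,"rz":0,"hand":0},{"x":-40,"y":0,"z":-40,"rx":0,"ry":0,"rz":0,"hand":0},{"x":-40,"y":0,"z":-40,"rx":0,"ry":0,"rz":0,"hand":0},{"x":-40,"y":0,"z":-40,"rx":0,"ry":0,"rz":0,"hand":0},{"x":-30,"y":0,"z":0,"rx":0,"ry":0,"rz":0,"hand":0},{"x":0,"y":0,"z":0,"rx":0,"ry":0,"rz":0,"hand":0}]'
python3 - <<'E'
from h import *
t=grab_frame("top")[:,:,::-1]; s=grab_frame("scene")[:,:,::-1]
a=cv2.resize(t[140:205,235:335],(450,292),interpolation=cv2.INTER_CUBIC)
b=cv2.resize(s[185:275,300:435],(450,300),interpolation=cv2.INTER_CUBIC)
cv2.imwrite("pics/e.png",np.vstack([a,b])); cv2.imwrite("pics/t2.png",t)
m=cv2.inRange(cv2.cvtColor(t,cv2.COLOR_BGR2HSV),(5,140,80),(20,255,255)); m[:,:262]=0;m[:,335:]=0;m[:145]=0;m[205:]=0
p=np.argwhere(m)[:,::-1]; r=rd(ray("top",p,34)); print("rear x",r[:,0].min(),"mean y",r[:,1].min(),r[:,1].max())
E
```

```text
clock: 17.05
eef_pos: [615.9, 112.1, 19.3]
tcp_rot: [3.141, 0.004, 1.754]
contact_force: [2.9, -20.9, -0.3]
opening: -0.001
grasp_force: 10.8
clock: 18.05
eef_pos: [652.6, -88.7, 159.9]
tcp_rot: [3.14, 0.001, 1.75]
contact_force: [-1.0, 0.4, 0.2]
opening: -0.001
grasp_force: 0.0
rear x -105.0 mean y -27.7 32.6
```

View pics/e.png

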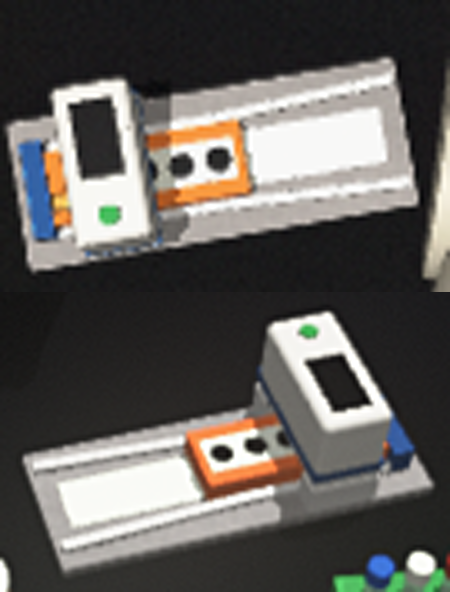

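The cassette's rear edge is at reader x = -105, its orange end meets the blue stop (about (48,180)), and the key sits in the notch. The arm is clear of everything.

```bash
python3 -c "
from rig import *
print(sign_off())"
```

```text
the job is handed in; nothing more can be done
None
```

The orange cassette was laid flat in the bay and released, then pushed fully home: its notch is over the brass key and its end is against the blue stop. The job was handed in at about 18 s, with no contact with the head or the other items noticed.

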